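# Slide the second serving board out to match its neighbour

### The arm

A 6-joint arm with a two-finger parallel gripper is mounted at the origin on a cart in front of the work surface, level with it; the furniture and walls round the work are solid. World frame = base frame: x ahead of the robot, y to its left, z up, the work surface at z = 0. Lengths are in m, angles in rad, forces in N, time in s.
With the tool pointing down it reaches from about 0.3 to 0.85 m from the base axis. Payload 5.4 kg.
Tool frame: the origin (TCP) lies at the very end of the fingers, on their centre line; the grasp point (between the pads) lies 19 mm behind it; z points along the fingers, x is the direction in which the jaws open and shut, and the axes are right-handed (so a half turn about z gives the same grasp; the last joint's range is limited). The gripper opens to 85 mm and grips with 20 to 120 N. Pads are 22 mm wide; open, the fingers measure 114 mm over their backs; the gripper's body (76 mm by 85 mm) begins 54 mm behind the grasp point. The pads swing forward as they close: fully open they stand 13 mm farther back than shut.
Start: joints at [-0.21, 0.158, 1.597, -0, 1.386, -0.21], TCP at [0.575, -0, 0.231] pointing down, gripper open.
Joint ranges: [-2.91, 2.91], [-0.94, 2.29], [0.18, 2.7], [-1.29, 4.43], [0.17, 2.64], [-3, 3]. Speed limits (rad/s): [2.57, 2.57, 3.14, 3.14, 3.14, 3.14].

### API

Orientations are given as a rotation vector (axis times angle).
In Python, from bench import * gives the robot as it stands. The module is installed in compiled form; this text tells all that it offers.
- The arm moves only by the shell command python3 -m handwheel 'ROWS' [OPENING] [FORCE]. ROWS is JSON, a list of rows, each a list of 4 numbers: the shift along the world's x, y, z in cm, then the turn about the world's z in rad. In form: [[x, y, z, twist], ...]. A call has 1 to 10 rows; each row shifts and turns the commanded pose from where the row before left it; what a row does not reach is not made up. A row lasts 1/12 s, in which the tool goes at most 41.7 mm and 7.16 degrees, less where a joint would pass 70% of its speed; a pose out of reach is approached as far as the arm can. A call is refused whole if a number of a shift passes 4.17 or a number of a turn 0.125, either way. A call with a gripper value outside its range is refused whole. OPENING is the closure, from 0 (fully open) to 1 (shut), set as the call begins (- or left out, the last holds). The fingers move at their own pace and stop on an object; FORCE is the grip in N (left out, the last holds). Time passes only in rows, so rows that do not move let the fingers close. It gives the time, the measured TCP pose, the force and the opening at its end, in the units of the state.
- state(): the state, without advancing time (a new reading comes with each control period).
- read_camera(name): name is "scene" or "side" or "wrist"; returns a dict with "img" (420x560x3 uint8, red, green, blue), "depth" (420x560 float32, m along the optical axis (not along the pixel's ray), 0 where there is no reading), "camera_matrix" (3x3 intrinsics, pixels), "k1" (the pictures are not rectified: a ray, as slopes to the right and down, at radius r is drawn at 1 + k1 r^2 times it, then the intrinsics apply), "R" (3x3) and "t" (3): a world point X has camera coordinates R X + t; the wrist camera has in their place "hand_eye" (4x4, takes a point from camera to tool coordinates, whose origin is the TCP and whose axes are the tool frame's). Camera axes: x right, y down, z forward; pixel columns grow to the right and rows downward; lengths in m; the calibration is good to about 2 mm. A picture is of the moment at which its call begins: read the wrist's pose just before it.
- hand_in(): hands the job in, once; it reports no verdict.
Trained networks look in a picture, given as the dict that the camera call returned (one of the last four; its "shot" number tells which), for a name from the list of things; names that differ only in an ending like _2 or _b are one class to them, and where a whole thing is asked for, a point or a joint stands for the part that bears it (a point fixed in the world has none). Each returns a list of dicts, best first, with "conf" (0 to 1); they miss things now and then, are a little off and sometimes report something else, mostly with a low value. They report only what shows in the picture. A call takes as long as a camera call.
- silhouettes(name, picture): "region" (420x560 bool, what is visible of it) and "centre" ([column, row] in pixels, amid what is visible of it).
- spot_point(name, picture): "centre" ([column, row] in pixels: a listed point, or the origin of a listed thing).
The state is a dict: "t": time; "joint_positions": joint angles; "joint_vel": joint speeds; "tau": joint torques, N m; "tcp_pos": TCP position; "orientation": TCP orientation; "ft_force": force on the tool from outside, world axes, zero at the start; "wrist_torque": the same for the moment, N m; "opening": opening from 0.0 (shut) to 1.0 (fully open).
Only numpy, scipy, OpenCV 4.12 (cv2) and the standard library are available. Lean on these libraries where they do the work, as an engineer would, in place of code of your own. Each camera call takes 0.05 s, during which the arm holds its last target.

### The job

Two small wooden serving boards lie on the raised stand; one already sticks out over the stand's front edge so that a guest can take it, the other is still lying wholly on the stand. With the fingertips, push that second board toward the front edge until it overhangs just as far as its neighbour, and lies square to the edge like it. Only slide it, never lift or tip it, leave the neighbouring board and the salt shaker between the two where they are, and disturb nothing else.

Things in the scene. Friction and masses are not known exactly. Their poses are not given: they have to be found in the camera images.
- riser_edge (a point): Dark wooden stand, fixed on the worktop; its flat top is 260 mm deep (x), 380 mm wide (y), 60 mm above the worktop. This point: middle of its front top edge. x points level from the front edge to the stand's back, y along the edge, z up. The boards' two places are 110 mm either side of the middle (a brass label holder below each); either board may be in either.
- in_board_front (a point): The board to slide: loose flat plate of light wood, darker strips at both ends, 130 mm long (x), 100 mm wide (y), 10 mm thick, about 100 g. It starts wholly on the stand, slightly turned. This point: middle of its front end (nearest the stand's front edge), half-way up its thickness; x points to its back end, 130 mm away, y along the end, z up.
- out_board_front (a point): The neighbouring board, same shape and looks, loose, not to be moved; it overhangs the stand's front edge by 30 to 45 mm, differently each time, and lies square to it. This point: middle of its front (overhanging) end, half-way up its thickness; axes as for the other board.
- shaker_center (a point): Salt shaker, 44 mm across and 90 mm tall, standing loose on the stand in the gap between the boards; the point is its centre, half-way up. Leave alone.
- cup_center (a point): Pale cup, 70 mm across and 92 mm tall, standing loose on the worktop to the left; the point is its centre, half-way up. Leave alone.
- tape_center (a point): Roll of masking tape, 96 mm across and 25 mm high, lying loose on the worktop to the right; the point is its centre, half-way up. Leave alone.

How it is judged:
By the outcome, as a careful person would: the job done as asked, in the order asked, and still so for the second after the job is handed in, with the robot touching nothing.
It also fails if it takes over 35 s, if anything falls off the work surface, if the arm or the gripper's body presses on something with over 40 N, if the wrist force passes 120 N, or if a joint passes its speed limit or range.

## Working session

There is one attempt and no reset: what is moved stays moved. The work goes in short steps, Python scripts to look and compute and a shell command to move; the robot and the scene stay as the last step left them, time stands still between calls to the robot, and variables do not carry over. Pictures are saved under pics/ and viewed, and the job is handed in when it is done.

```bash
mkdir -p pics; cat > h.py <<'E'
from bench import *
import numpy as np, cv2
def pix2ray(c,uv):
    K=np.array(c["camera_matrix"]);D=np.array([c["k1"],0,0,0,0],float)
    p=cv2.undistortPoints(np.array(uv,float).reshape(-1,1,2),K,D).reshape(-1,2)
    return np.c_[p,np.ones(len(p))]
def on_plane(c,uv,z):
    R=np.array(c["R"]);t=np.array(c["t"]);o=-R.T@t
    d=pix2ray(c,uv)@R
    return o+d*((z-o[2])/d[:,2])[:,None]
def proj(c,X):
    R=np.array(c["R"]);t=np.array(c["t"]);K=np.array(c["camera_matrix"])
    p,_=cv2.projectPoints(np.array(X,float).reshape(-1,1,3),cv2.Rodrigues(R)[0],t.reshape(3,1),K,np.array([c["k1"],0,0,0,0],float))
    return p.reshape(-1,2)
def save(c,n): cv2.imwrite("pics/"+n+".png",np.ascontiguousarray(c["img"][:,:,::-1]))
def shoot(name):
    s=state(); c=read_camera(name)
    if name=="wrist":
        T=np.eye(4);T[:3,:3]=cv2.Rodrigues(np.array(s["orientation"],float))[0];T[:3,3]=s["tcp_pos"]
        W=T@np.array(c["hand_eye"]); c["R"]=W[:3,:3].T; c["t"]=-W[:3,:3].T@W[:3,3]
    return c
E
python3 - <<'E'
from h import *
print(state())
N=["riser_edge","in_board_front","out_board_front","shaker_center","cup_center","tape_center"]
H=[.06,.065,.065,.105,.046,.0125]
for n in ["scene","side","wrist"]:
    c=shoot(n);save(c,n+"0");print(n,-np.array(c["R"]).T@c["t"])
    for k,z in zip(N,H):
        for r in spot_point(k,c)[:2]:
            print(k,round(r["conf"],2),np.round(r["centre"],1),np.round(on_plane(c,[r["centre"]],z)[0],4))
E
```

```text
{'t': 0.0, 'joint_positions': array([-2.10086403e-01,  1.59064120e-01,  1.59823264e+00,  5.32691368e-06,
        1.38626601e+00, -2.10113207e-01]), 'joint_vel': array([ 0.00112463, -0.00084611, -0.00044887,  0.00060848,  0.0011929 ,
       -0.00141424]), 'tau': array([ 1.96016467e-04, -3.96006632e+01, -3.31426942e+01, -2.07608541e-04,
        8.36965773e-03, -3.09808388e-05]), 'tcp_pos': array([5.74380280e-01, 1.20454767e-04, 2.30308267e-01]), 'orientation': array([-3.14117519e+00, -4.05548952e-05,  3.02449140e-03]), 'ft_force': array([ 1.04213519,  0.07511081, -0.59225542]), 'wrist_torque': array([-0.02516724,  0.03441075,  0.02813792]), 'opening': 0.9929791425062813}
scene [-0.13626688 -0.55927228  1.02733188]
riser_edge 0.58 [262.8 236. ] [ 0.4725 -0.0347  0.06  ]
in_board_front 0.93 [287.4 249.2] [ 0.4768 -0.128   0.065 ]
out_board_front 0.8 [227.9 220.6] [0.4474 0.0903 0.065 ]
shaker_center 0.82 [275.4 217.3] [ 0.5265 -0.041   0.105 ]
cup_center 0.6 [214.2 150.9] [0.6905 0.3962 0.046 ]
tape_center 0.88 [361.3 315.7] [ 0.455  -0.4084  0.0125]
side [ 0.18625391 -1.04926225  0.95038683]
riser_edge 0.66 [259.7 223.6] [ 0.4713 -0.0102  0.06  ]
in_board_front 0.59 [275.4 247.4] [ 0.4792 -0.14    0.065 ]
out_board_front 0.91 [247.2 212. ] [0.4496 0.0568 0.065 ]
shaker_center 0.83 [284.7 212.1] [ 0.5479 -0.0379  0.105 ]
cup_center 0.72 [279.8 155.4] [0.685  0.3889 0.046 ]
tape_center 0.81 [303.7 332.1] [ 0.4573 -0.416   0.0125]
wrist [0.57562041 0.08431453 0.37373004]
riser_edge 0.59 [160.2 211. ] [ 0.4604 -0.0286  0.06  ]
in_board_front 0.56 [192.2 296.9] [ 0.484  -0.1186  0.065 ]
out_board_front 0.57 [119.5  82.1] [0.4393 0.087  0.065 ]
shaker_center 0.61 [237.2 243.5] [ 0.5377 -0.0407  0.105 ]
shaker_center 0.28 [118.7  83.7] [0.4562 0.0855 0.105 ]
```

View pics/scene0.png

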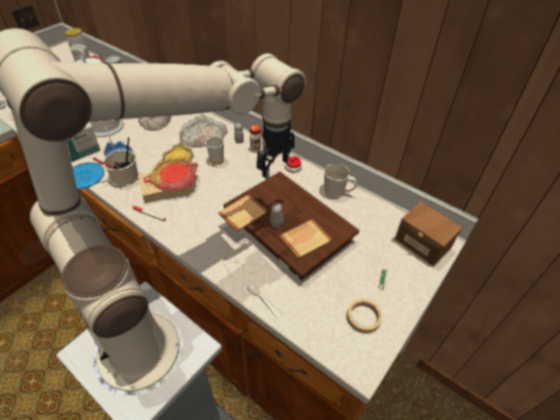

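View pics/wrist0.png

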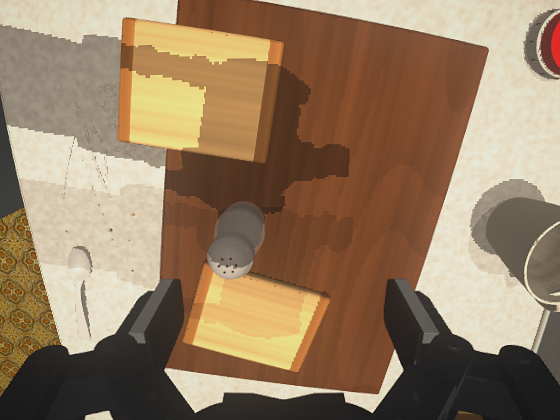

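View pics/side0.png

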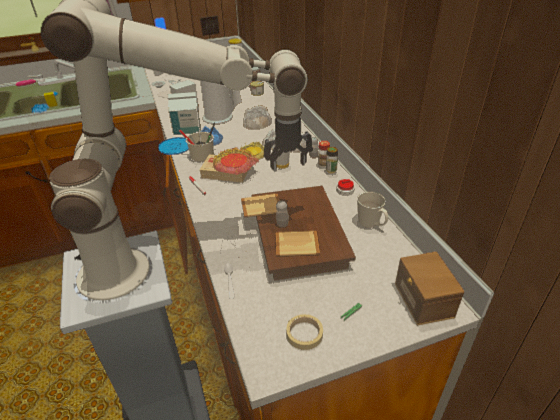

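The wrist picture is the sharpest. The in-board is at the bottom (top corners about (210,262), (329,296), (299,371), (183,342)) and the out-board at the top. The shaker is at (235,235), and the stand's front edge is on the left. Now I'll measure the corners metrically.

```bash
cat >> h.py <<'E'
def region_pts(c,name,z):
    r=silhouettes(name,c)
    return r
E
python3 - <<'E'
from h import *
c=shoot("wrist")
def P(l,uv,z): 
    q=on_plane(c,uv,z)[:,:2]; print(l,np.round(q,4).tolist()); return q
b=P("in",[(210,262),(329,296),(299,371),(183,342)],.07)
print(np.linalg.norm(np.roll(b,-1,0)-b,axis=1))
o=P("out",[(124,18),(283,42),(266,162),(118,139)],.07)
print(np.linalg.norm(np.roll(o,-1,0)-o,axis=1))
s=P("stand FL? FR BR BL",[(179,1),(165,368),(378,392),(488,47)],.06)
print(np.linalg.norm(np.roll(s,-1,0)-s,axis=1))
P("shaker top",[(231,255)],.15);
d=c["depth"]
for n,k in [("in",(250,320)),("out",(200,90)),("st",(350,200))]:
    z=d[k[1],k[0]];r=pix2ray(c,[k])[0]*z; print(n,np.array(c["R"]).T@(r-c["t"]))
for n in ["in_board_front","out_board_front","shaker_center"]:
    for r in silhouettes(n,c)[:2]: print(n,r["conf"],r["centre"],r["region"].sum())
im=cv2.resize(c["img"][220:420,100:420],None,fx=2.5,fy=2.5,interpolation=cv2.INTER_CUBIC);cv2.imwrite("pics/w0a.png",im[:,:,::-1])
im=cv2.resize(c["img"][0:220,100:350],None,fx=2.7,fy=2.7,interpolation=cv2.INTER_CUBIC);cv2.imwrite("pics/w0b.png",im[:,:,::-1])
E
```

```text
in [[0.506, -0.0763], [0.6205, -0.1137], [0.5926, -0.2092], [0.4703, -0.1711]]
[0.12041842 0.09949453 0.1280856  0.10125933]
out [[0.4506, 0.1355], [0.5751, 0.1155], [0.5606, 0.0197], [0.4341, 0.0403]]
[0.12612537 0.096895   0.12817279 0.09657738]
stand FL? FR BR BL [[0.4926, 0.1484], [0.4421, -0.2169], [0.6858, -0.2524], [0.7458, 0.1166]]
[0.36873723 0.24627476 0.37385669 0.25519425]
shaker top [[0.5393, -0.0285]]
in [ 0.54183188 -0.14216051  0.07003503]
out [0.50745139 0.07940111 0.06860067]
st [ 0.63687538 -0.01795769  0.05916153]
in_board_front 0.66 [255.7, 315.6] 10082
out_board_front 0.8 [197.8, 88.5] 19668
shaker_center 0.6 [237.4, 240.6] 3283
```

View pics/w0a.png

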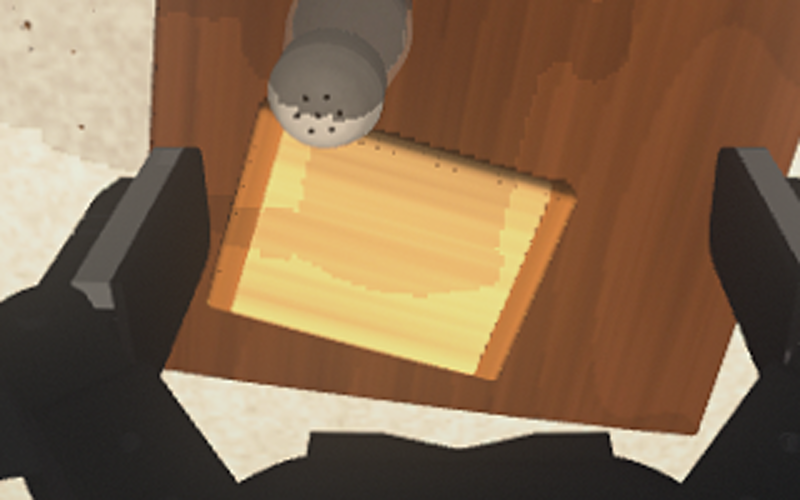

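View pics/w0b.png

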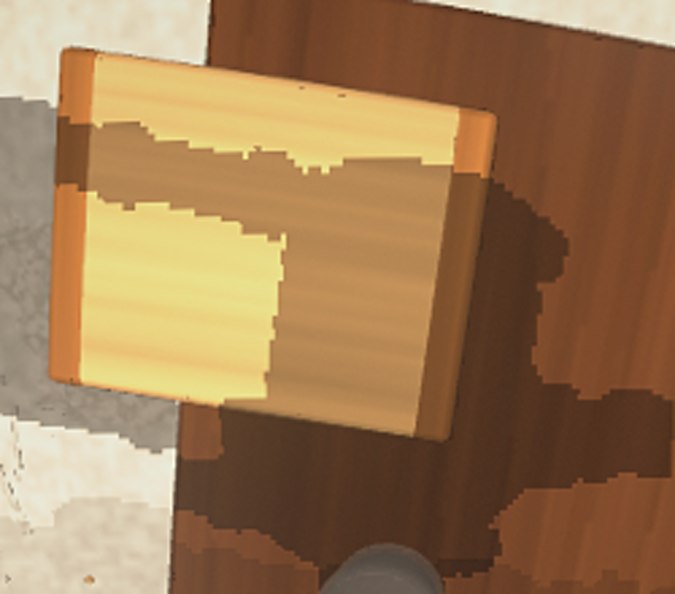

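The sizes check out within 3%. The stand is yawed about -0.15 rad, the in-board about -0.29, and the push is about 73 mm. I'll turn the jaws parallel to the edge at a higher viewpoint that shows both boards, then measure again.

```bash
python3 -m handwheel '[[0,-0.5,0.7,0.125],[0,-0.5,0.7,0.125],[0,-0.5,0.7,0.125],[0,-0.5,0.7,0.125],[0,-0.5,0.7,0.125],[0,-0.5,0.7,0.125],[0,-0.5,0.7,0.125],[0,0,0.7,0.125],[0,0,0.7,0.125],[0,0,0.7,0.125]]' 0.6 20
python3 -m handwheel '[[0,0,0,0.085],[0,0,0,0.085],[0,0,0,0],[0,0,0,0]]'
python3 - <<'E'
from h import *
c=shoot("wrist");save(c,"w1")
import pickle;pickle.dump({k:c[k] for k in c},open("w1.pkl","wb"))
print(state()["tcp_pos"],state()["ft_force"])
im=cv2.resize(c["img"],(800,600),interpolation=cv2.INTER_CUBIC);cv2.imwrite("pics/w1b.png",im[:,:,::-1])
E
```

```text
t: 2.08
tcp_pos: [0.575, -0.0352, 0.3016]
orientation: [-2.542, -1.846, -0.0]
ft_force: [0.5, -0.1, -0.5]
opening: 0.4
t: 2.42
tcp_pos: [0.5749, -0.035, 0.3012]
orientation: [-2.385, -2.045, 0.0]
ft_force: [1.0, -0.5, -0.1]
opening: 0.4
[ 0.57492018 -0.03501045  0.30118383] [0.1495291  0.86803868 0.97958437]
```

View pics/w1b.png

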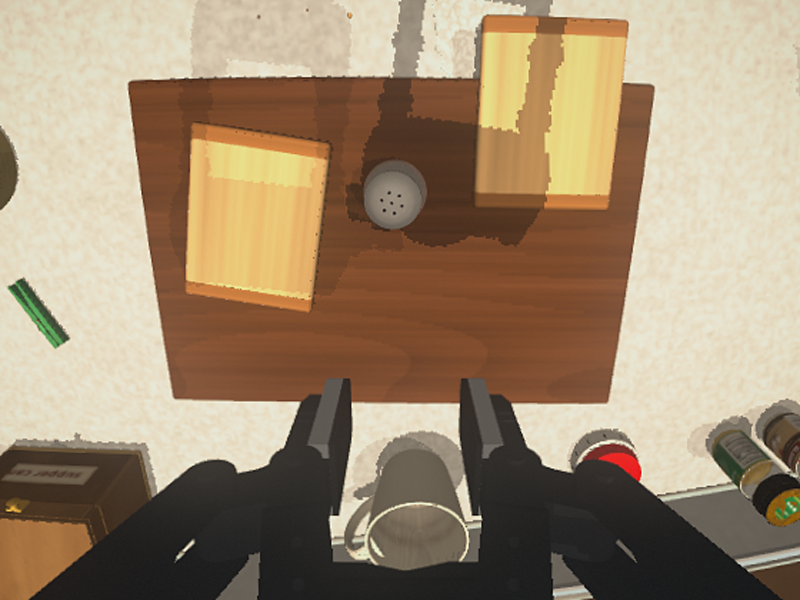

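The view shows the whole stand: corners at (129,82), (654,86), (607,403), (174,399) in the 800x600 picture. The in-board is on the left, the out-board at top right, and the shaker at (393,195). Next I'll fit rectangles on the rectified planes.

```bash
cat >> h.py <<'E'
from scipy.optimize import least_squares
def fitrect(uv,c,z,L,W,free=False):
    # uv: front-right(-y), front-left(+y), back-left, back-right -> front centre x,y, yaw
    q=on_plane(c,uv,z)[:,:2]
    def mod(p):
        s=p[3]
        X=np.array([[0,-W/2],[0,W/2],[L,W/2],[L,-W/2]])*s
        X=X+np.array([[L*(1-s)/2,0]])
        R=np.array([[np.cos(p[2]),-np.sin(p[2])],[np.sin(p[2]),np.cos(p[2])]])
        return X@R.T+p[:2]
    r=least_squares(lambda p:(mod(p)-q).ravel(),[q[:2,0].mean(),q[:2,1].mean(),-.15,1])
    return r.x,np.sqrt(np.mean(r.fun**2))
def rel(st,b):
    R=np.array([[np.cos(st[2]),-np.sin(st[2])],[np.sin(st[2]),np.cos(st[2])]])
    return np.r_[R.T@(b[:2]-st[:2]),b[2]-st[2]]
def boardquad(c,name,vis=None):
    for n in [name]:
        r=silhouettes(n,c)
        for x in r[:2]:
            m=x["region"].astype(np.uint8); cs,_=cv2.findContours(m,cv2.RETR_EXTERNAL,cv2.CHAIN_APPROX_NONE)
            k=max(cs,key=cv2.contourArea).reshape(-1,2)
            q=on_plane(c,k,.07)[:,:2].astype(np.float32)
            (cx,cy),(w,h),a=cv2.minAreaRect(q*1000)
            print(name,round(x["conf"],2),"ctr",round(cx,1),round(cy,1),"wh",round(w,1),round(h,1),"ang",round(a,1))
E
python3 - <<'E'
from h import *
import pickle
c=shoot("wrist")
k=0.7
f=lambda l:np.array(l,float)*k
S=f([(129,82),(654,86),(607,403),(174,399)])
O=f([(483,15),(629,20),(609,210),(475,207)])
I=f([(192,122),(330,141),(312,312),(185,293)])
st,e=fitrect(S,c,.06,.26,.38);print("stand",st.round(4),e)
for n,q in(("out",O),("in",I)):
    b,e=fitrect(q,c,.07,.13,.10);print(n,b.round(4),e,"rel",rel(st,b).round(4))
boardquad(c,"in_board_front");boardquad(c,"out_board_front")
print(on_plane(c,f([(391,203)]),.15), rel(st,np.r_[on_plane(c,f([(391,203)]),.15)[0,:2],0]))
E
```

```text
stand [ 0.4615 -0.0281 -0.1621  0.9876] 0.00012705728505334502
out [ 0.4402  0.0877 -0.1577  0.9913] 0.00027028769439705166 rel [-0.0398  0.1109  0.0044]
in [ 0.4831 -0.1239 -0.3099  0.9942] 0.0004564586086420072 rel [ 0.0367 -0.091  -0.1478]
in_board_front 0.68 ctr 545.3 -143.6 wh 100.5 129.8 ang 71.4
out_board_front 0.57 ctr 503.8 76.4 wh 101.4 131.5 ang 80.7
[[ 0.53564594 -0.03747061  0.15      ]] [0.07462989 0.00275975 0.1621093 ]
```

The fit residuals are small (≤0.5 mm). The neighbour overhangs about 40 mm, and the in-board's front is at +37 mm, turned -0.148 rad. I'll go behind the in-board and lower.

```bash
python3 -m handwheel '[[1.65,-3.1,0,-0.01],[1.65,-3.1,0,0],[1.65,-3.1,0,0],[1.65,-3.1,0,0],[0,0,-3.5,0],[0,0,-3.5,0],[0,0,-3.5,0],[0,0,-3.5,0],[0,0,-3.5,0],[0,0,-3.5,0]]'
python3 -m handwheel '[[0,0,-1.5,0],[0,0,0,0],[0,0,0,0]]'
python3 - <<'E'
from h import *
s=state();print(s["tcp_pos"],s["orientation"],s["ft_force"])
c=shoot("wrist");save(c,"w2")
c=read_camera("side");cv2.imwrite("pics/s2.png",cv2.resize(c["img"][170:300,200:400],(800,520))[:,:,::-1])
E
```

```text
t: 3.45
tcp_pos: [0.6408, -0.159, 0.0896]
orientation: [2.394, 2.035, 0.0]
ft_force: [1.0, -0.9, -0.2]
opening: 0.403
t: 3.7
tcp_pos: [0.6405, -0.1588, 0.0756]
orientation: [-2.392, -2.034, 0.001]
ft_force: [-0.4, -0.2, 0.3]
opening: 0.401
[ 0.64050593 -0.15878381  0.07562541] [-2.39197682e+00 -2.03406916e+00  1.15745411e-03] [-0.37626796 -0.21440056  0.31028021]
```

View pics/w2.png

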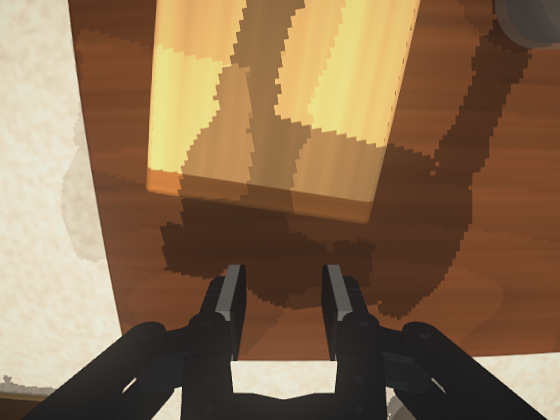

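View pics/s2.png

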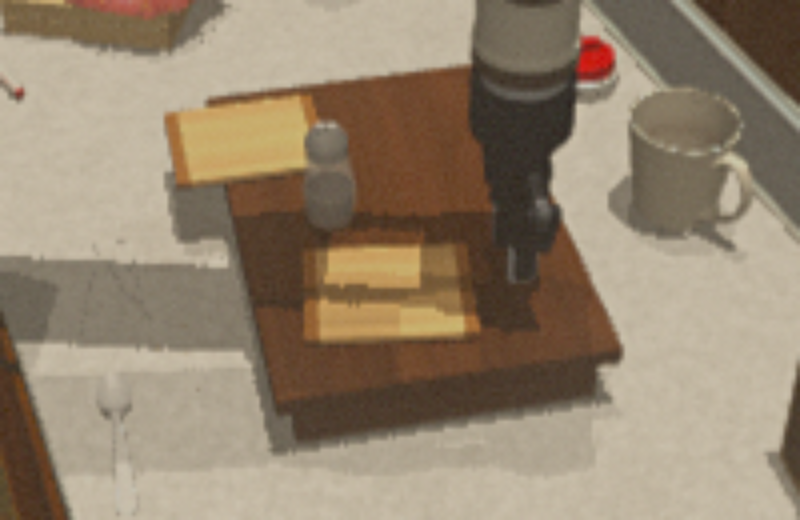

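The fingers are behind the board's back end (wrist image: board edge about y=190–220, fingertips at (235,267) and (335,267)), clear of everything. I'll widen the jaws slightly for a wider pusher and feel for the stand top.

```bash
python3 -m handwheel '[[0,0,-0.5,0],[0,0,-0.4,0],[0,0,0,0],[0,0,0,0]]' 0.45
for i in 1; do python3 -m handwheel '[[0,0,-0.15,0],[0,0,-0.1,0],[0,0,0,0]]'; done
python3 - <<'E'
from h import *
s=state();print(s["tcp_pos"],s["ft_force"])
c=shoot("wrist");d=c["depth"]
cv2.imwrite("pics/w3.png",cv2.resize(c["img"][180:400,140:420],(764,600))[:,:,::-1])
E
```

```text
t: 4.13
tcp_pos: [0.641, -0.159, 0.0674]
orientation: [-2.393, -2.036, 0.0]
ft_force: [-0.2, 0.1, -0.5]
opening: 0.548
t: 4.38
tcp_pos: [0.6409, -0.1589, 0.0646]
orientation: [-2.392, -2.036, 0.0]
ft_force: [-0.3, -0.2, 0.3]
opening: 0.549
[ 0.64087703 -0.15893823  0.0646044 ] [-0.31160465 -0.23355003  0.29498325]
```

View pics/w3.png

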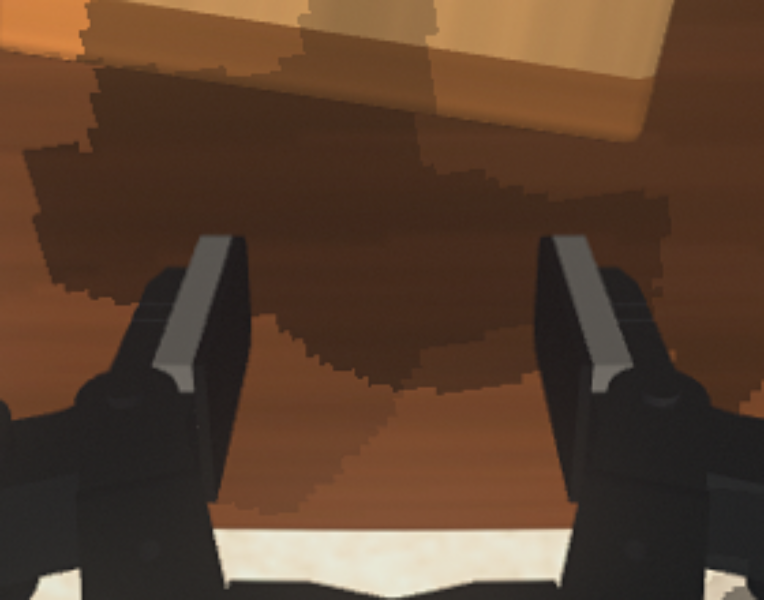

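Still no contact. I'll lower in millimetre steps, watching the force.

```bash
python3 -m handwheel '[[0,0,-0.1,0],[0,0,-0.1,0],[0,0,0,0]]'; python3 -m handwheel '[[0,0,-0.1,0],[0,0,0,0]]';python3 -m handwheel '[[0,0,-0.1,0],[0,0,0,0]]'
```

```text
t: 4.68
tcp_pos: [0.6408, -0.159, 0.0625]
orientation: [-2.392, -2.036, 0.0]
ft_force: [-0.7, 0.2, -0.3]
opening: 0.55
t: 4.85
tcp_pos: [0.6409, -0.159, 0.0616]
orientation: [-2.393, -2.036, 0.0]
ft_force: [-0.4, -0.0, -0.5]
opening: 0.554
t: 5.02
tcp_pos: [0.6409, -0.159, 0.0606]
orientation: [-2.393, -2.036, 0.0]
ft_force: [0.4, 0.3, -1.2]
opening: 0.552
```

```bash
python3 -m handwheel '[[0,0,-0.1,0],[0,0,0,0]]';python3 -m handwheel '[[0,0,-0.1,0],[0,0,0,0]]'
```

```text
t: 5.18
tcp_pos: [0.6409, -0.159, 0.0596]
orientation: [-2.392, -2.036, 0.0]
ft_force: [-1.0, 0.8, 0.8]
opening: 0.549
t: 5.35
tcp_pos: [0.6409, -0.159, 0.0586]
orientation: [-2.393, -2.036, 0.0]
ft_force: [-0.3, -0.4, -0.3]
opening: 0.552
```

No stand contact, and the tips should be roughly 4 mm above the TCP by the finger swing, so they overlap the board's end. I'll slide toward the edge slowly.

```bash
python3 -m handwheel '[[-0.59,0.097,0,0],[-0.59,0.097,0,0],[-0.59,0.097,0,0],[-0.4,0.065,0,0],[0,0,0,0]]'
python3 -m handwheel '[[-0.4,0.065,0,0],[-0.4,0.065,0,0],[-0.4,0.065,0,0],[-0.4,0.065,0,0],[0,0,0,0]]'
python3 - <<'E'
from h import *
s=state();print(s["tcp_pos"],s["ft_force"])
c=shoot("wrist");save(c,"w4")
c=read_camera("side");cv2.imwrite("pics/s4.png",cv2.resize(c["img"][170:300,200:400],(800,520))[:,:,::-1])
E
```

```text
t: 5.77
tcp_pos: [0.6182, -0.1551, 0.0587]
orientation: [-2.392, -2.035, 0.001]
ft_force: [0.0, 0.2, -0.6]
opening: 0.548
t: 6.18
tcp_pos: [0.6025, -0.1527, 0.0587]
orientation: [-2.392, -2.035, 0.001]
ft_force: [-0.3, -0.1, 0.5]
opening: 0.553
[ 0.6024926  -0.15265088  0.05871195] [-0.25399946 -0.07657128  0.45675537]
```

View pics/w4.png

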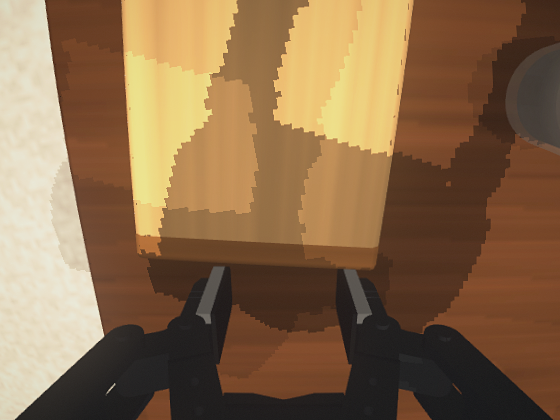

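View pics/s4.png

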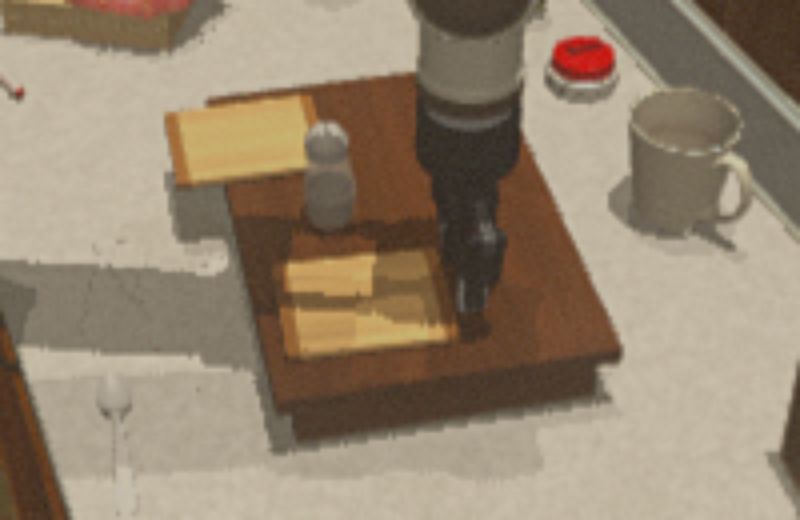

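The board is sliding and squaring up (back end now nearly parallel to the fingers, y≈255–268), and the neighbour and shaker haven't moved. I'll push to about 10 mm short, then measure.

```bash
python3 -m handwheel '[[-0.4,0.065,0,0],[-0.4,0.065,0,0],[-0.4,0.065,0,0],[-0.4,0.065,0,0],[-0.4,0.065,0,0],[-0.4,0.065,0,0],[-0.4,0.065,0,0],[-0.4,0.065,0,0],[-0.4,0.065,0,0],[-0.4,0.065,0,0]]'
python3 -m handwheel '[[-0.4,0.065,0,0],[-0.3,0.05,0,0],[0,0,0,0],[0,0,0,0]]'
python3 - <<'E'
from h import *
s=state();print(s["tcp_pos"],s["ft_force"])
c=shoot("wrist");save(c,"w5")
c=read_camera("side");cv2.imwrite("pics/s5.png",cv2.resize(c["img"][170:300,200:400],(800,520))[:,:,::-1])
boardquad(c,"in_board_front");boardquad(c,"out_board_front")
E
```

```text
t: 7.12
tcp_pos: [0.5629, -0.1463, 0.0589]
orientation: [2.393, 2.036, 0.0]
ft_force: [0.4, -0.2, 0.2]
opening: 0.55
t: 7.45
tcp_pos: [0.5558, -0.1451, 0.0586]
orientation: [-2.392, -2.035, 0.001]
ft_force: [0.0, 0.2, -0.4]
opening: 0.547
[ 0.55580983 -0.14505599  0.05859358] [ 0.01333911  0.23762579 -0.35110823]
in_board_front 0.83 ctr 478.0 -149.7 wh 107.7 131.9 ang 80.5
out_board_front 0.7 ctr 502.9 70.7 wh 108.9 129.6 ang 80.2
```

View pics/w5.png

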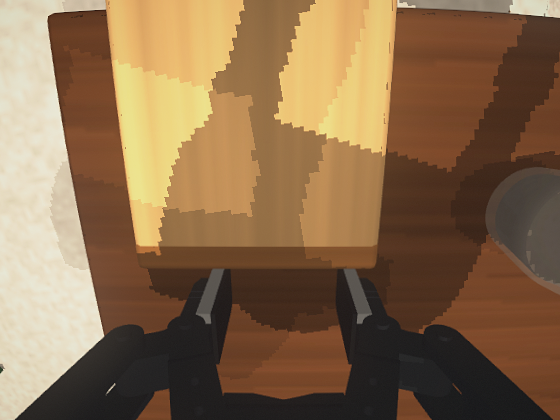

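View pics/s5.png

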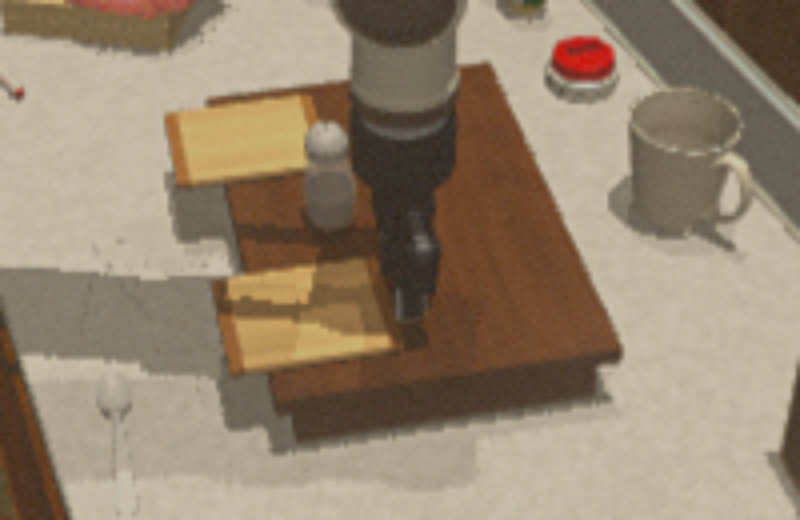

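The board is square to the fingertips, overhanging a bit less than its neighbour. I'll back off and take the high view for an exact comparison.

```bash
python3 -m handwheel '[[1,-0.16,0,0],[1,-0.16,0,0],[0,0,4,0],[0,0,4,0],[0,0,4,0],[0,0,4,0],[0,0,4,0],[0,0,4,0]]'
python3 -m handwheel '[[0,3.8,0,0],[0,3.8,0,0],[0,3.8,0,0],[0,0,0,0],[0,0,0,0],[0,0,0,0]]'
python3 - <<'E'
from h import *
c=shoot("wrist")
im=cv2.resize(c["img"],(800,600),interpolation=cv2.INTER_CUBIC);cv2.imwrite("pics/w6.png",im[:,:,::-1])
for i,(x,y) in enumerate([(60,0),(270,0)]):
    cv2.imwrite(f"pics/w6_{i}.png",cv2.resize(c["img"][y:y+190,x:x+210],(800,724)[:2] if 0 else (663,600),interpolation=cv2.INTER_CUBIC)[:,:,::-1])
E
```

```text
t: 8.32
tcp_pos: [0.576, -0.1482, 0.3008]
orientation: [-2.393, -2.036, 0.0]
ft_force: [0.0, 0.0, -1.2]
opening: 0.55
t: 8.82
tcp_pos: [0.5763, -0.0347, 0.2986]
orientation: [2.392, 2.036, -0.001]
ft_force: [-0.0, -0.5, -0.3]
opening: 0.55
```

View pics/w6.png

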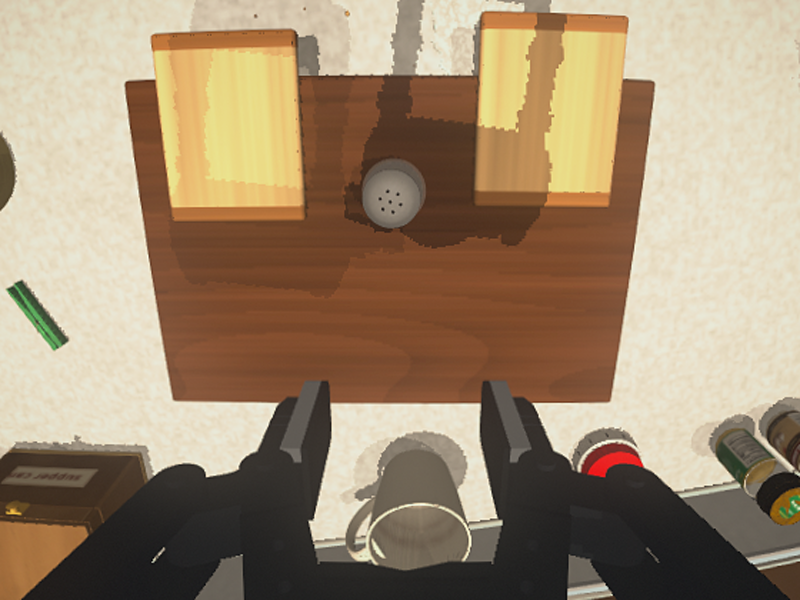

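Both boards now overhang. The in-board's front corners are at about (151,33) and (298,29), the out-board's at (481,12) and (629,16). I'll zoom for sub-pixel corners.

View pics/w6_0.png

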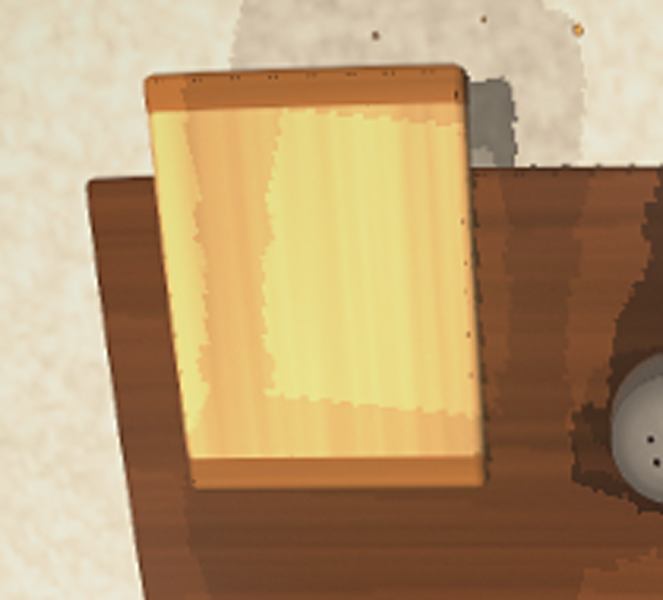

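View pics/w6_1.png

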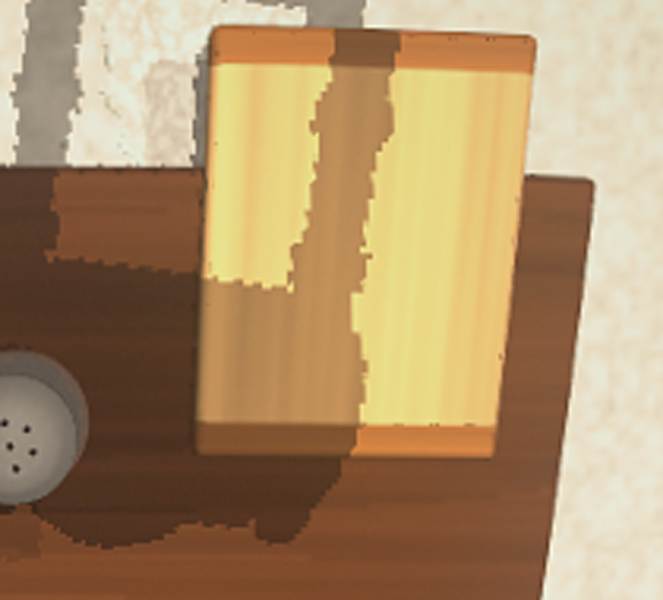

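```bash
python3 - <<'E'
from h import *
c=shoot("wrist")
f=lambda l:np.array(l,float)*.7
S=f([(125,82),(654,81),(611,402),(173,401)])
O=f([(481,12),(629,16),(610,206),(475,206)])
I=f([(151,33),(297,29),(305,219),(173,221)])
st,e=fitrect(S,c,.06,.26,.38);print("stand",st.round(4),e)
for n,q in(("out",O),("in",I)):
    b,e=fitrect(q,c,.07,.13,.10);print(n,b.round(4),e,"rel",rel(st,b).round(4))
boardquad(c,"in_board_front");boardquad(c,"out_board_front")
c=read_camera("scene")
boardquad(c,"in_board_front");boardquad(c,"out_board_front")
E
```

```text
stand [ 0.4614 -0.0288 -0.1613  0.9901] 0.00043330826766109064
out [ 0.4403  0.0871 -0.1558  0.9887] 0.0002227848664870368 rel [-0.0395  0.111   0.0055]
in [ 0.4148 -0.1328 -0.165   0.9897] 0.000389586870232033 rel [-0.0293 -0.1101 -0.0037]
in_board_front 0.77 ctr 479.1 -143.2 wh 101.3 130.2 ang 80.9
out_board_front 0.92 ctr 503.9 76.3 wh 100.3 128.7 ang 80.4
in_board_front 0.71 ctr 477.3 -144.9 wh 107.0 136.0 ang 79.0
in_board_front 0.23 ctr 564.0 -18.1 wh 105.8 45.4 ang 39.3
out_board_front 0.87 ctr 502.1 75.9 wh 108.3 137.5 ang 80.7
```

The remaining slide is 10.2 mm. Yaw agrees with the neighbour within 0.5°, and the neighbour hasn't moved. I'll return, recentring 10 mm on the board, and finish the push gently.

```bash
python3 -m handwheel '[[-0.05,-4.1,0,0.005],[-0.05,-4.1,0,0],[-0.06,-4.1,0,0],[0,0,-4,0],[0,0,-4,0],[0,0,-4,0],[0,0,-4,0],[0,0,-4,0],[0,0,0,0]]'
python3 -m handwheel '[[0,0,-2,0],[0,0,-2,0],[0,0,0,0],[0,0,0,0]]'
```

```text
t: 9.92
tcp_pos: [0.5684, -0.1548, 0.0895]
orientation: [-2.377, -2.031, 0.01]
ft_force: [-1.2, 1.6, -1.5]
opening: 0.553
t: 10.25
tcp_pos: [0.5755, -0.158, 0.0605]
orientation: [2.387, 2.041, 0.001]
ft_force: [-0.3, -0.1, -0.6]
opening: 0.55
```

```bash
python3 -m handwheel '[[-0.79,0.13,-0.15,0],[-0.79,0.13,0,0],[-0.3,0.05,0,0],[-0.3,0.05,0,0],[-0.3,0.05,0,0],[-0.3,0.05,0,0],[-0.3,0.05,0,0],[0,0,0,0],[0,0,0,0]]'
python3 -m handwheel '[[0,0,0,0]]'
```

```text
t: 11.0
tcp_pos: [0.5434, -0.1523, 0.0575]
orientation: [-2.387, -2.041, 0.001]
ft_force: [-2.6, 1.6, 4.6]
opening: 0.551
t: 11.08
tcp_pos: [0.5435, -0.1522, 0.0575]
orientation: [-2.387, -2.041, 0.001]
ft_force: [-4.0, 1.5, 6.0]
opening: 0.55
```

There's a slight upward force (6 N), so I'll look before moving on.

```bash
python3 - <<'E'
from h import *
c=shoot("wrist");save(c,"w7")
c=read_camera("side");cv2.imwrite("pics/s7.png",cv2.resize(c["img"][170:300,200:400],(800,520))[:,:,::-1])
print(state()["ft_force"])
E
```

```text
[-3.28516802 -0.42809994  6.59729785]
```

View pics/w7.png

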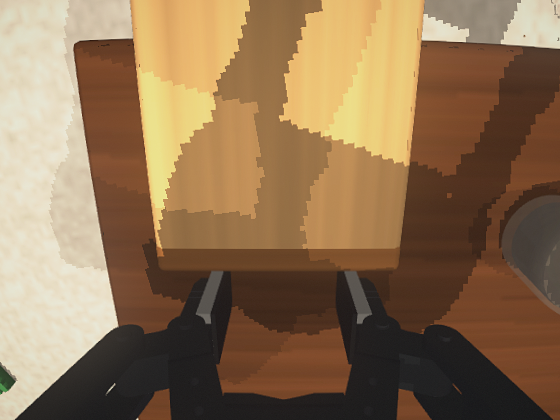

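View pics/s7.png

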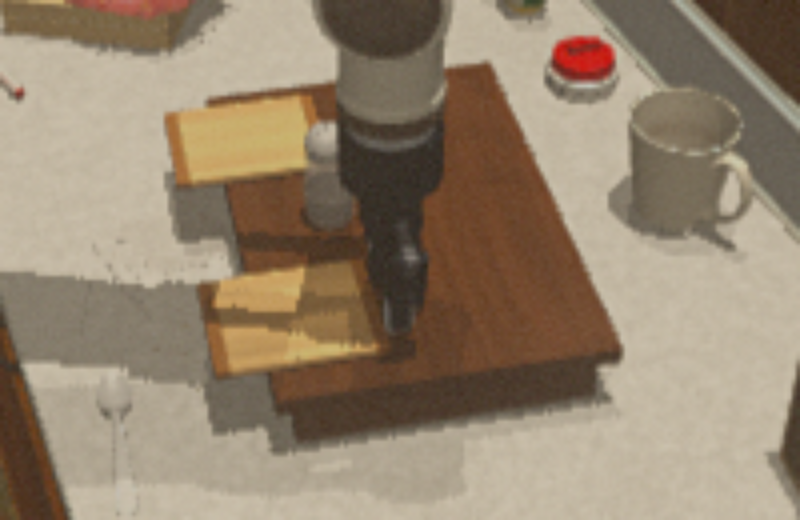

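The fingertips are just grazing the stand; the board slid squarely. I'll back off, rise and remeasure.

```bash
python3 -m handwheel '[[0.5,-0.08,0.05,0],[1,-0.16,0.1,0],[1,-0.16,0.1,0],[0,0,4,0],[0,0,4,0],[0,0,4,0],[0,0,4,0],[0,0,4,0],[0,0,4,0]]'
python3 -m handwheel '[[0.2,4,0,0],[0.3,4,0,0],[0.3,4,0,0],[0,0,0,0],[0,0,0,0],[0,0,0,0]]'
python3 - <<'E'
from h import *
c=shoot("wrist");print(state()["ft_force"])
im=cv2.resize(c["img"],(800,600),interpolation=cv2.INTER_CUBIC);cv2.imwrite("pics/w8.png",im[:,:,::-1])
for i,(x,y) in enumerate([(60,0),(270,0)]):
    cv2.imwrite(f"pics/w8_{i}.png",cv2.resize(c["img"][y:y+190,x:x+210],(663,600),interpolation=cv2.INTER_CUBIC)[:,:,::-1])
E
```

```text
t: 11.93
tcp_pos: [0.5687, -0.1561, 0.3013]
orientation: [-2.387, -2.042, 0.0]
ft_force: [0.8, -0.5, -0.2]
opening: 0.556
t: 12.43
tcp_pos: [0.5769, -0.0364, 0.2993]
orientation: [-2.387, -2.042, 0.001]
ft_force: [0.4, -0.0, 0.1]
opening: 0.55
[-0.40787838 -0.94267125 -0.13258205]
```

View pics/w8.png

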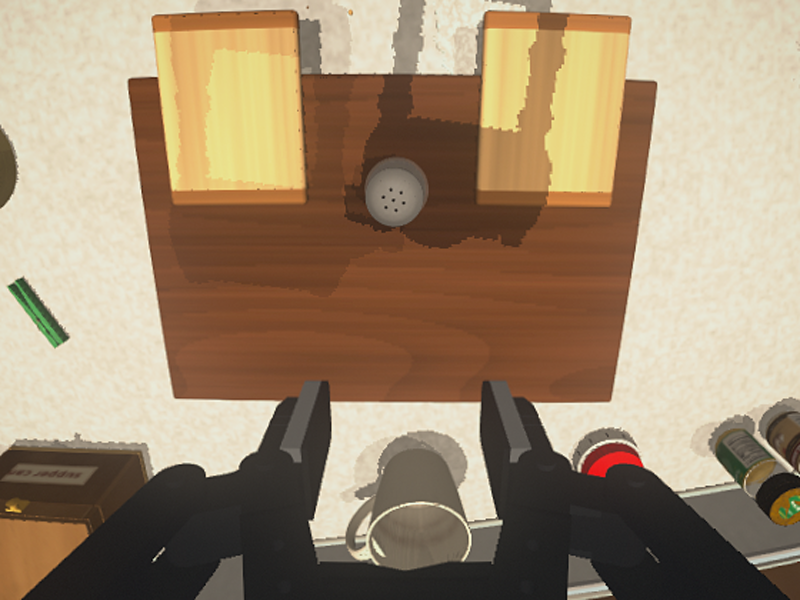

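View pics/w8_0.png

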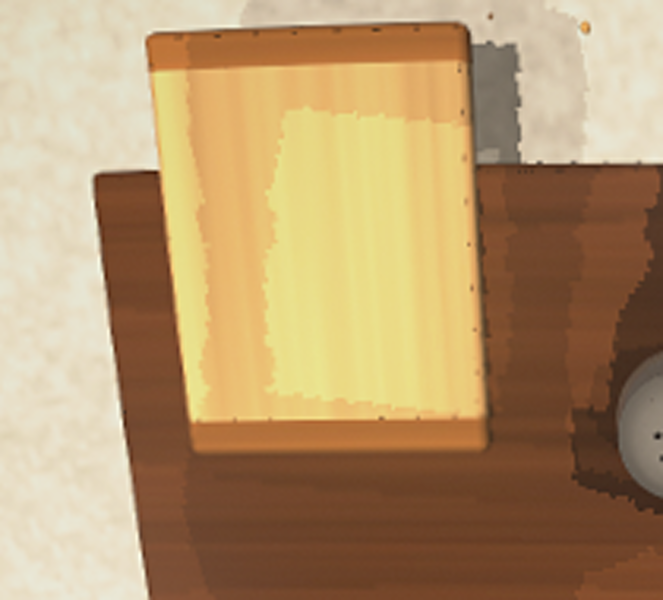

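View pics/w8_1.png

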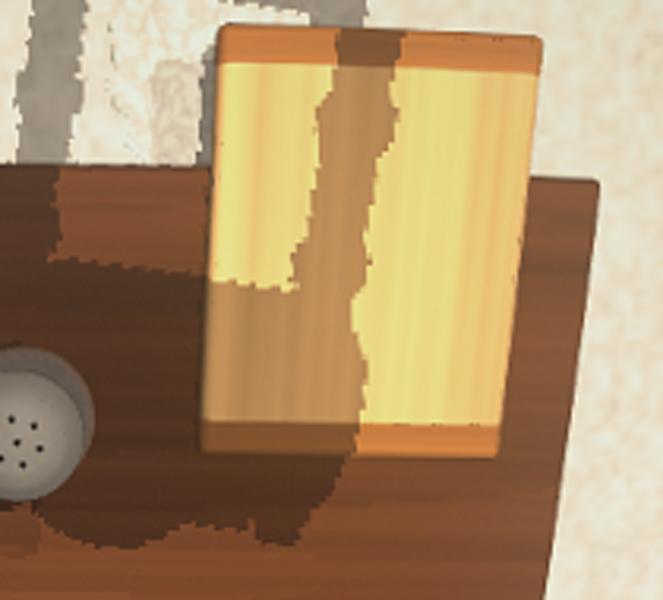

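```bash
python3 - <<'E'
from h import *
c=shoot("wrist")
z=lambda l,x0:np.array(l,float)/3.157+[x0,0]
S=np.array([(129,79),(657,82),(611,402),(173,398)],float)*.7
O=z([(217,24),(543,36),(497,457),(201,452)],270)
I=z([(147,34),(469,22),(487,451),(192,452)],60)
st,e=fitrect(S,c,.06,.26,.38);print("stand",st.round(4),e)
for n,q in(("out",O),("in",I)):
    b,e=fitrect(q,c,.07,.13,.10);print(n,b.round(4),e,"rel",rel(st,b).round(4))
boardquad(c,"in_board_front");boardquad(c,"out_board_front")
for n in("scene","side"):
    c=read_camera(n); save(c,n+"9")
    for k,h in [("shaker_center",.105),("cup_center",.046),("tape_center",.0125)]:
        for r in spot_point(k,c)[:1]: print(n,k,np.round(on_plane(c,[r["centre"]],h)[0],4))
E
```

```text
stand [ 0.4614 -0.0285 -0.1644  0.9898] 0.0005528061437173424
out [ 0.4402  0.0868 -0.16    0.9897] 0.00018480019023297056 rel [-0.0398  0.1103  0.0043]
in [ 0.4047 -0.1322 -0.1623  0.9896] 0.0002028697141463245 rel [-0.039  -0.1116  0.002 ]
in_board_front 0.61 ctr 468.6 -142.0 wh 100.7 129.6 ang 80.9
out_board_front 0.68 ctr 503.7 76.4 wh 100.9 130.1 ang 81.6
scene shaker_center [ 0.5402 -0.0336  0.105 ]
scene cup_center [0.6938 0.3864 0.046 ]
scene tape_center [ 0.4602 -0.4154  0.0125]
side shaker_center [ 0.5439 -0.0313  0.105 ]
side cup_center [0.6818 0.3894 0.046 ]
side tape_center [ 0.4628 -0.4101  0.0125]
```

The two boards now match: overhangs of 39.0 and 39.8 mm, yaw within about 0.15°, and the neighbour and shaker are unmoved. The arm is clear, so I'll hand in.

```bash
python3 -c "
from bench import *
print(hand_in(), state()['t'])"
```

```text
the job is handed in; nothing more can be done
the job is handed in; nothing more can be done
```

I slid the second board toward the front edge in two gentle pushes on its back end, with the fingertips partly open and parallel to the stand's edge. I handed the job in after about 12.5 s, with the arm raised clear of everything.

- **Overhang and squareness:** the board overhangs 39.0 mm against the neighbour's 39.8 mm. A separate check from the network's outlines also put it about 0.6 mm short. It is within about 0.15° of the neighbour and of the stand's edge. Camera calibration is only good to about 2 mm, so I made no further correction.
- **Neighbouring board:** its measured overhang was 39.8, 39.5 and 39.8 mm over the three views, so I found no movement.
- **Other things:** the shaker, cup and tape show no movement beyond the point networks' scatter of about a centimetre. The shaker also looks the same in the before and after pictures.
- **Unplanned contact:** at the end of the second push the fingertips grazed the stand's top with about 6 N. The stand is fixed, and the board had moved as intended.

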